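# Tamp stoppers home in the cellar's stopper dispenser

### The arm

A 6-joint arm with a two-finger parallel gripper is mounted at the origin on the work surface. World frame = base frame: x ahead of the robot, y to its left, z up, the work surface at z = 0. Lengths are in m, angles in rad, forces in N, time in s.
With the tool pointing down it reaches from about 0.35 to 0.775 m from the base axis. Payload 5.5 kg.
Tool frame: the origin (TCP) lies at the very end of the fingers, on their centre line; the grasp point (between the pads) lies 19 mm behind it; z points along the fingers, y is the line along which they close (so a half turn about z gives the same grasp; the last joint's range is limited). The gripper opens to 85 mm and grips with 20 to 120 N. Pads are 22 mm wide; open, the fingers measure 114 mm over their backs; the gripper's body (76 mm by 85 mm) begins 54 mm behind the grasp point. The pads swing forward as they close: fully open they stand 13 mm farther back than shut.
Start: joints at [1.037, 0.313, 0.046, 1.304, 0, 1.431], TCP at [0.221, 0.531, 0.231] pointing down, gripper open.
Joint ranges: [-2.76, 2.76], [-0.86, 1.69], [-1.03, 1.26], [-2.2, 2.34], [-1.47, 1.5], [-3.14, 3.14]. Speed limits (rad/s): [2.57, 2.57, 3.14, 3.14, 3.14, 3.14].

### API

Orientations are given as a unit quaternion [w, x, y, z].
In Python, from workcell import env, cams, ticket, spotter gives the robot as it stands.
- The arm moves only by the tool jog_arm, never from a script. Its argument "increments" is a list that holds one entry, the list of rows, each a list of 7 numbers: the shift along the tool's x, y, z in units of 0.25 m (1.0 is 0.25 m), then the turn, a rotation vector about the tool's x, y, z in units of 180 degrees (1.0 is 180 degrees), then the closure in counts, from 0 (fully open) to 255 (shut). A call has 1 to 20 rows; each row shifts and turns the commanded pose from where the row before left it, along the tool's axes as they then stand; what a row does not reach is not made up. A row lasts 1/10 s, in which the tool goes at most 50 mm and 8.59 degrees, less where a joint would pass 70% of its speed; a pose out of reach is approached as far as the arm can. A call with a number of a shift or a turn outside -1 to 1 is refused whole. A call with a gripper value outside its range is refused whole. The fingers move at their own pace and stop on an object; "force" is the grip in N (left out, the last holds). Time passes only in rows, so rows that do not move let the fingers close. It gives the time, the measured TCP pose, the force, the opening and the grip force at its end, in the units of the state.
- env.get_state(): the state, without advancing time (a new reading comes with each control period).
- cams.read_camera(name): name is "scene" or "top" or "wrist"; returns a dict with "pixels" (384x512x3 uint8, red, green, blue), "fx", "fy", "cx", "cy" (pixels), "xyz" and "attitude" of the camera in the world; the wrist camera has in their place "mount" (4x4, takes a point from camera to tool coordinates, whose origin is the TCP and whose axes are the flange's). Camera axes: x right, y down, z forward; pixel columns grow to the right and rows downward; lengths in m; the calibration is good to about 2 mm. A picture is of the moment at which its call begins: read the wrist's pose just before it. There is no depth.
- ticket.hand_in(): hands the job in; it is judged then, once.
Trained networks look in the newest picture that a camera, given by its name, has taken for a name from the list of things; names that differ only in an ending like _2 or _b are one class to them, and where a whole thing is asked for, a point or a joint stands for the part that bears it (a point fixed in the world has none). Each returns a list of dicts, best first, with "conf" (0 to 1); they miss things now and then, are a little off and sometimes report something else, mostly with a low value. They report only what shows in the picture. A call takes as long as a camera call. They do not tell look-alikes from the thing itself.
- spotter.find_in(target, camera): "uv" ([column, row] in pixels, amid what is visible of it).
- spotter.cut_out(target, camera): "region" (384x512 bool, what is visible of it) and "uv" ([column, row] in pixels, amid what is visible of it).
- spotter.landmark_of(target, camera): "uv" ([column, row] in pixels: a listed point, or the origin of a listed thing).
The state is a dict: "clock": time; "joint_pos": joint angles; "qvel": joint speeds; "tau": joint torques, N m; "tcp_pos": TCP position; "orientation": TCP orientation; "wrist_force": force on the tool from outside, world axes, zero at the start; "ft_torque": the same for the moment, N m; "finger_gap": finger opening in m; "grip_force": force on a finger pad.
Only numpy, scipy, OpenCV 4.12 (cv2) and the standard library are available. Lean on these libraries where they do the work, as an engineer would, in place of code of your own. Each camera call takes 0.05 s, during which the arm holds its last target. There are 200 camera calls.

### The job

Drop the loose bottle stopper into the red mouth of the clear dispenser tube, on top of the one caught half-way, then take the tamping rod and push both down together until they bottom out on the stop inside, whose height varies and must be felt for. Press there firmly, with about 20 newtons on the rod for half a second, but never over 40, which would crack the tube. Stand the rod back down in its wooden stand, and leave the bottle, the bowl and the tin alone.

Things in the scene. Friction and masses are not known exactly. Their poses are not given: they have to be found in the camera images.
- dispenser: stopper dispenser, fixed, upright. Origin: centre of the underside of its round steel foot (110 mm across, 20 mm high), z up along the tube's axis. Clear tube, bore 27 mm, outside 35 mm. A steel bracket stands at its -x side, 126 mm high. Inside, a flat stop is set anywhere from 24 to 40 mm above the table: its exact height is not given, feel for it. Its stiff rubber face gives 1 mm per 10 N.
- mouth (a point): centre of the mouth of the red funnel on top of the tube, on its axis, 190 mm above the table; the funnel is 10 mm high, 39 mm wide inside at the top and 47 mm outside
- gate (a point): point on the tube's axis, 104 mm above the table, between three brass spring pads that press inwards on the stoppers: they only hold the stoppers lightly; sliding past them takes up to about 6 N, far less than the stop's resistance
- loose_mid (a point): the loose stopper, cork coloured, 24 mm diameter, 48 mm long, both ends tapered over 5 mm to 20 mm diameter; it stands upright on a marble coaster 6 mm thick. This point is its centre, half-way up; z along its axis. 18 g. Grip it near its top to leave the lower end free for the funnel; let go, it slides down onto the caught one.
- caught_mid (a point): the same kind of stopper, caught upright in the tube between the spring pads. This point is its centre, half-way up; at the start 98 to 110 mm above the table, fully home 48 to 64 mm according to the stop (the loose one on top of it 96 to 112 mm).
- stand: dark wooden stand for the rod, fixed, 80 x 80 x 50 mm, origin at the centre of its underside. A round hole of 26 mm diameter, 40 mm deep, in the middle of its top: its floor is 10 mm above the table.
- rod_handle (a point): the aluminium tamping rod, 156 mm long, 120 g, standing upright in the stand. This point is the middle of its round handle, on its axis, 125 mm above the flat foot; z along the rod, up. Handle 28 mm diameter, from 100 mm above the foot to the top; shaft and foot 20 mm in diameter.
- rod_foot (a point): centre of the rod's flat foot, its lower end (10 mm above the table when it stands in the stand)
- rod: the rod itself; origin at the centre of its foot, z up along it
- loose: the loose stopper itself; origin at the centre of its lower end, z up
- caught: the caught stopper itself; origin at the centre of its lower end, z up
- bottle: green wine bottle, 74 mm diameter, 290 mm high, standing; origin under its centre. Leave alone.
- bowl: white tasting bowl, 100 mm across, 45 mm high; origin under its centre. Leave alone.
- tin: steel tin, 70 mm diameter, 60 mm high; origin under its centre. Leave alone.
Not all that is in view belongs to the job. Of the things that look like the dispenser, take the one that is farthest from the robot's base at the start.

How it is judged:
On the way, in this order (a step that is already met when the one before it is completed fails the run):
1. the loose stopper is let go inside the tube, on top of the caught one (horizontal distance between loose_mid and dispenser below 0.006 m and z of loose_mid in the frame of dispenser below 0.17 m and distance between loose_mid and caught_mid below 0.053 m and contact force between the fingers and loose below 0.1 N), for 0.2 s.
2. both are pressed firmly onto the stop with the rod: more than 12 N reaches the dispenser through the lower stopper, for 0.3 s (z of caught_mid in the frame of dispenser below 0.067 m and horizontal distance between each of caught_mid, loose_mid and dispenser below 0.004 m and z of loose_mid in the frame of dispenser below 0.115 m and distance between loose_mid and caught_mid below 0.0505 m and contact force between rod and loose above 12 N and contact force between caught and dispenser above 12 N), for 0.3 s.
At the end, for the whole second after the job is handed in: Both stoppers at rest in the tube, touching (centres under 50.5 mm apart, lower under 67 mm, upper under 115 mm above the dispenser underside, within 4 mm of its axis); the rod let go, upright (0.12 rad) in the stand hole, foot within 7 mm of centre and 6 mm of its floor (z of caught_mid in the frame of dispenser below 0.067 m and horizontal distance between each of caught_mid, loose_mid and dispenser below 0.004 m and z of loose_mid in the frame of dispenser below 0.115 m and distance between loose_mid and caught_mid below 0.0505 m and linear speed of each of caught, loose below 0.01 m/s and horizontal distance between rod and stand below 0.007 m and z of rod in the frame of stand below 0.016 m and angle between rod's own z axis and vertical below 0.12 rad and linear speed of rod below 0.02 m/s).
It fails at once if the rod presses on the stopper or the dispenser with more than 40 N (contact force between rod and loose above 40 N or contact force between rod and dispenser above 40 N).
It fails at once if the bottle, bowl or tin is moved more than 20 mm or tipped (distance of any of bottle, bowl, tin from where it was at the start of the episode above 0.02 m or angle between any of bottle, bowl, tin's own z axis and vertical above 0.3 rad).
It also fails if it takes over 72 s, if anything falls off the work surface, if the arm or the gripper's body presses on something with over 40 N, if the wrist force passes 120 N, or if a joint passes its speed limit or range.

## Working session

There is one attempt and no reset: what is moved stays moved. The work goes in short steps, Python scripts to look and compute and a tool call to move; the robot and the scene stay as the last step left them, time stands still between calls to the robot, and variables do not carry over. Pictures are saved under pics/ and viewed, at most 10 in all, crops included, and the job is handed in when it is done.

Besides the shell and the picture viewer there is one more tool, called after ">>>" as name(argument=value, ...), one argument or row to a line, values as JSON. jog_arm: Moves the arm, as the interface text tells. Shifts and turns lie within -1 to 1; 1 stands for 0.25 m of shift or 180 degrees of turn. Its arguments: {"type":"object","properties":{"increments":{"type":"array"},"force":{"type":"number"}},"required":["increments"]}

```bash
ls; mkdir -p pics; cat > h.py <<'E'
import numpy as np, cv2
from scipy.spatial.transform import Rotation as R
from workcell import env, cams, ticket, spotter
def rq(q): return R.from_quat([q[1],q[2],q[3],q[0]]).as_matrix()
def cam(n):
    s=env.get_state(); c=cams.read_camera(n)
    if n=='wrist':
        M=np.array(c['mount']); Q=rq(s['orientation'])
        c['C']=Q@M[:3,3]+np.array(s['tcp_pos']); c['Rm']=Q@M[:3,:3]
    else:
        a=np.array(c['attitude']); c['C']=np.array(c['xyz']); c['Rm']=a if a.shape==(3,3) else rq(a)
    return c
def atz(c,uv,z):
    d=c['Rm']@np.array([(uv[0]-c['cx'])/c['fx'],(uv[1]-c['cy'])/c['fy'],1]); return c['C']+d*(z-c['C'][2])/d[2]
def proj(c,p):
    q=c['Rm'].T@(np.array(p)-c['C']); return np.array([c['fx']*q[0]/q[2]+c['cx'],c['fy']*q[1]/q[2]+c['cy']])
def save(c,n): cv2.imwrite('pics/'+n,c['pixels'][:,:,::-1])
E
python3 - <<'E'
from h import *
np.set_printoptions(precision=4,suppress=True)
s=env.get_state();print(s)
H=dict(mouth=.19,loose_mid=.03,rod_handle=.135,stand=0,dispenser=0,bottle=0,bowl=0,tin=0,caught_mid=.104)
ims=[]
for n in ['scene','top']:
    c=cam(n);ims.append(c['pixels']);print(n,c['C'],c['fx'],c['Rm'][:,2])
    for k,z in H.items():
        for r in spotter.landmark_of(k,n)[:3]: print(k,np.round(r['uv'],1),round(r['conf'],2),atz(c,r['uv'],z)[:2])
im=np.hstack(ims);cv2.imwrite('pics/a.png',cv2.resize(im[:,:,::-1],(800,300)))
cv2.imwrite('pics/top.png',cv2.resize(ims[1][:,:,::-1],(768,576)))
E
```

```text
pics
{'clock': 0.0, 'joint_pos': array([ 1.0374,  0.314 ,  0.045 ,  1.3036, -0.    ,  1.4312]), 'qvel': array([-0.0008, -0.002 ,  0.0003, -0.0002, -0.001 , -0.0006]), 'tau': array([  0.0002, -48.0628,  29.8532,   0.0193,   0.    ,   0.    ]), 'tcp_pos': array([0.2204, 0.5305, 0.2304]), 'orientation': array([-0.0003,  0.1956,  0.9807, -0.0009]), 'wrist_force': array([-0.5854,  0.7769, -0.2845]), 'ft_torque': array([ 0.0511, -0.0105,  0.0472]), 'grip_force': 0.0, 'finger_gap': 0.08527649261123979}
scene [ 1.1155 -0.4469  0.5627] 357.44891366718065 [-0.6706  0.5435 -0.5049]
mouth [194.5 163. ] 0.72 [ 0.4061 -0.073 ]
mouth [264.8 159.6] 0.6 [0.5016 0.0696]
loose_mid [160.1 259.1] 0.64 [ 0.4908 -0.2299]
loose_mid [317.3 157.5] 0.24 [0.3453 0.4448]
rod_handle [317.7 155.4] 0.52 [0.4879 0.2807]
stand [315.5 197.9] 0.6 [0.4994 0.2731]
dispenser [197.6 227.5] 0.93 [ 0.4017 -0.0825]
dispenser [266.6 222.6] 0.7 [0.5034 0.0744]
dispenser [293.7 275. ] 0.29 [ 0.698  -0.0112]
bottle [354.1 232.2] 0.84 [0.6841 0.2217]
bowl [223.2 308.1] 0.61 [ 0.6756 -0.1866]
tin [296.2 279.3] 0.9 [ 0.7113 -0.0164]
[... 152 characters left out ...]
 -0.9869]
mouth [291.5 253.5] 0.65 [ 0.4128 -0.0805]
mouth [230.2 213.2] 0.6 [0.5076 0.069 ]
mouth [151.7 218.4] 0.51 [0.4919 0.2594]
loose_mid [343.  229.5] 0.59 [ 0.4856 -0.2387]
rod_handle [151.3 219.8] 0.76 [0.494  0.2755]
stand [167.7 221.9] 0.86 [0.5022 0.2649]
dispenser [234.3 221.9] 0.6 [0.5053 0.071 ]
dispenser [286.3 257.1] 0.56 [ 0.4063 -0.0809]
dispenser [233.  220.1] 0.43 [0.5105 0.0749]
bottle [185.9 158.9] 0.7 [0.6918 0.2205]
bowl [317.8 168.3] 0.88 [ 0.6691 -0.1734]
bowl [231.2 219.7] 0.34 [0.5115 0.0802]
tin [168.5 224. ] 0.72 [0.4961 0.2622]
tin [264.2 158.4] 0.66 [ 0.697  -0.0135]
caught_mid [232.1 221.4] 0.46 [0.4963 0.07  ]
caught_mid [340.6 228.6] 0.36 [ 0.4817 -0.2167]
```

View pics/a.png

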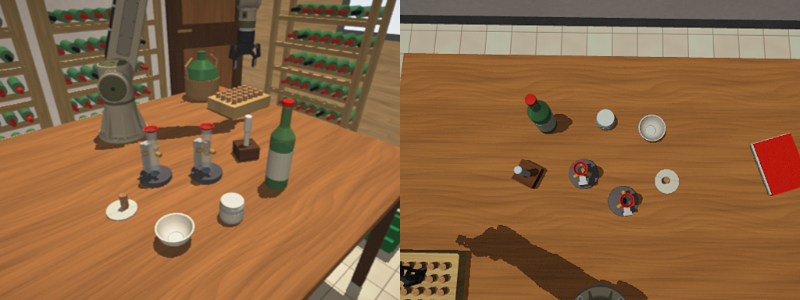

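The target is the dispenser at about (0.507, 0.07), which is farther from the base than the other at (0.41, -0.08). The loose stopper stands on its coaster near (0.488, -0.235), and the rod is near (0.50, 0.27). I'll square up the tool and go above the stopper.

>>> jog_arm(
  increments=[
    [[0,0,-0.1,0,0,-0.0418,0],[0,0,-0.1,0,0,-0.0418,0],[0,0,-0.1,0,0,-0.0418,0],[-0.063,-0.18,0,0,0,0,0],[-0.063,-0.18,0,0,0,0,0],[-0.063,-0.18,0,0,0,0,0],[-0.063,-0.18,0,0,0,0,0],[-0.063,-0.18,0,0,0,0,0],[-0.063,-0.18,0,0,0,0,0],[-0.063,-0.18,0,0,0,0,0],[-0.063,-0.18,0,0,0,0,0],[-0.063,-0.18,0,0,0,0,0],[-0.063,-0.18,0,0,0,0,0],[-0.063,-0.18,0,0,0,0,0],[-0.063,-0.18,0,0,0,0,0],[-0.063,-0.18,0,0,0,0,0],[-0.063,-0.18,0,0,0,0,0],[-0.063,-0.18,0,0,0,0,0],[-0.063,-0.18,0,0,0,0,0],[-0.063,-0.18,0,0,0,0,0]],
  ],
)

```text
clock: 3.0
tcp_pos: [0.4888, -0.2361, 0.3064]
orientation: [0.0, 0.0, 1.0, -0.0]
wrist_force: [1.1, -0.3, 0.7]
finger_gap: 0.0854
grip_force: 0.0
```

>>> jog_arm(
  increments=[
    [[0,0,0.2,0,0,0,0],[0,0,0.2,0,0,0,0],[0,0,0.1,0,0,0,0],[0,0,0,0,0,0,0],[0,0,0,0,0,0,0]],
  ],
)

```text
clock: 3.5
tcp_pos: [0.4886, -0.234, 0.1819]
orientation: [-0.0, -0.0, 1.0, 0.0]
wrist_force: [1.4, 0.6, -0.4]
finger_gap: 0.0853
grip_force: 0.0
```

```bash
python3 - <<'E'
from h import *
np.set_printoptions(precision=4,suppress=True)
s=env.get_state();print(s['clock'],s['tcp_pos'],s['orientation'])
c=cam('wrist');save(c,'w1.png');print(c['C'],c['Rm'][:,2])
for r in spotter.landmark_of('loose_mid','wrist')[:2]+spotter.find_in('loose_mid','wrist')[:2]: print(r['uv'],r['conf'],atz(c,r['uv'],.03))
for r in spotter.cut_out('loose_mid','wrist')[:1]:
    v,u=np.nonzero(r['region']);print(u.min(),u.max(),v.min(),v.max())
E
```

```text
3.5 [ 0.4886 -0.234   0.1819] [-0.     -0.0001  1.      0.0001]
[ 0.4143 -0.2328  0.3242] [ 0.2884  0.0017 -0.9575]
[260.7, 174.7] 0.81 [ 0.4801 -0.2265  0.03  ]
[261.4, 176.8] 0.66 [ 0.4824 -0.2258  0.03  ]
250 272 161 189
```

View pics/w1.png

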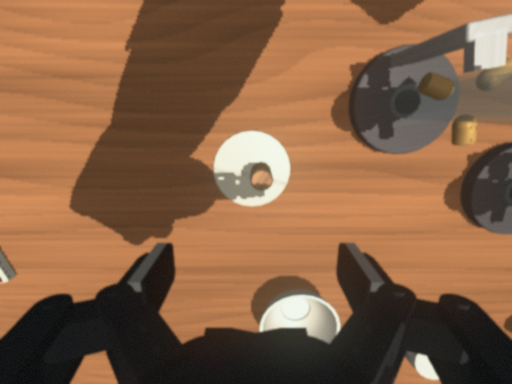

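The stopper shows at (261, 176) on its coaster, which puts it near (0.481, -0.226). I'll go closer and check it again.

>>> jog_arm(
  increments=[
    [[0.028,0.032,0.1,0,0,0,0],[0,0,0.14,0,0,0,0],[0,0,0.12,0,0,0,0],[0,0,0,0,0,0,0],[0,0,0,0,0,0,0]],
  ],
)

```text
clock: 4.2
tcp_pos: [0.482, -0.2261, 0.0925]
orientation: [0.0, -0.0, 1.0, -0.0]
wrist_force: [-0.2, -0.8, 0.5]
finger_gap: 0.0856
grip_force: 0.0
```

```bash
python3 - <<'E'
from h import *
np.set_printoptions(precision=4,suppress=True)
s=env.get_state();print(s['clock'],s['tcp_pos'])
c=cam('wrist');save(c,'w2.png');print(proj(c,[.481,-.226,.03]))
for r in spotter.landmark_of('loose_mid','wrist')[:2]+spotter.find_in('loose_mid','wrist')[:2]: print(r['uv'],r['conf'],atz(c,r['uv'],.03))
for n in ['top','scene']:
  d=cam(n)
  for r in spotter.landmark_of('loose_mid',n)[:2]: print(n,r['uv'],r['conf'],atz(d,r['uv'],.03))
for r in spotter.cut_out('loose_mid','wrist')[:1]:
    v,u=np.nonzero(r['region']);print(u.min(),u.max(),v.min(),v.max())
E
```

```text
4.2 [ 0.482  -0.2261  0.0925]
[253.6387 208.9809]
[254.8, 209.5] 0.74 [ 0.4814 -0.2251  0.03  ]
[254.8, 211.2] 0.62 [ 0.4828 -0.2251  0.03  ]
top [163.5, 224.9] 0.68 [0.4907 0.2692 0.03  ]
top [342.5, 228.0] 0.39 [ 0.4898 -0.2373  0.03  ]
scene [158.4, 258.6] 0.47 [ 0.4867 -0.2321  0.03  ]
237 269 187 231
```

View pics/w2.png

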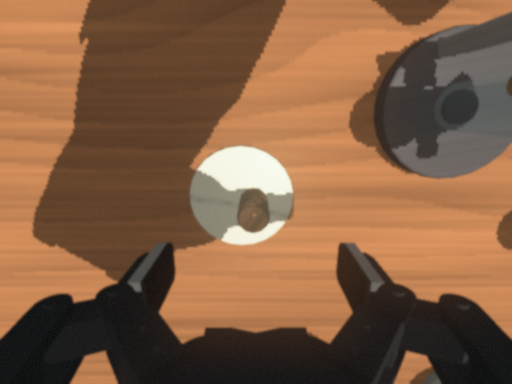

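>>> jog_arm(
  increments=[
    [[0,0.002,0.09,0,0,0,0],[0,0,0.09,0,0,0,0],[0,0,0.086,0,0,0,0],[0,0,0,0,0,0,0],[0,0,0,0,0,0,0],[0,0,0,0,0,0,120],[0,0,0,0,0,0,255],[0,0,0,0,0,0,255],[0,0,0,0,0,0,255],[0,0,0,0,0,0,255],[0,0,0,0,0,0,255],[0,0,0,0,0,0,255],[0,0,0,0,0,0,255]],
  ],
  force=30,
)

```text
clock: 5.9
tcp_pos: [0.4819, -0.2256, 0.0254]
orientation: [0.0, -0.0, 1.0, -0.0]
wrist_force: [-0.5, 1.0, 5.8]
finger_gap: 0.0229
grip_force: 29.4
```

>>> jog_arm(
  increments=[
    [[0,0,-0.08,0,0,0,255],[0,0,-0.18,0,0,0,255],[0,0,-0.18,0,0,0,255],[0,0,-0.18,0,0,0,255],[0,0,-0.18,0,0,0,255],[0,0,-0.18,0,0,0,255],[-0.01,0.08,0,0,0,0,255],[-0.015,0.18,0,0,0,0,255],[-0.015,0.18,0,0,0,0,255],[-0.015,0.18,0,0,0,0,255],[-0.015,0.18,0,0,0,0,255],[-0.015,0.18,0,0,0,0,255],[-0.015,0.16,0,0,0,0,255],[0,0.04,0,0,0,0,255],[0,0,0,0,0,0,255],[0,0,0,0,0,0,255]],
  ],
)

```text
clock: 7.5
tcp_pos: [0.5064, 0.0689, 0.2695]
orientation: [-0.0, -0.0, 1.0, -0.0]
wrist_force: [-0.4, -0.4, -0.5]
finger_gap: 0.0229
grip_force: 29.6
```

```bash
python3 - <<'E'
from h import *
np.set_printoptions(precision=4,suppress=True)
s=env.get_state();print(s['clock'],s['tcp_pos'],s['finger_gap'])
c=cam('wrist');save(c,'w3.png');print(proj(c,[.507,.07,.19]))
for r in spotter.landmark_of('mouth','wrist')[:3]+spotter.find_in('mouth','wrist')[:2]: print(r['uv'],r['conf'],atz(c,r['uv'],.19))
hsv=cv2.cvtColor(c['pixels'],cv2.COLOR_RGB2HSV)
m=(((hsv[...,0]<6)|(hsv[...,0]>174))&(hsv[...,1]>180)&(hsv[...,2]>60)).astype(np.uint8)
n,l,st,ce=cv2.connectedComponentsWithStats(m)
for i in range(1,n):
    if st[i,4]>150: print(st[i],ce[i])
E
```

```text
7.5 [0.5064 0.0689 0.2695] 0.0229474749443888
[254.8737 204.1283]
[58.5, 75.4] 0.89 [ 0.4066 -0.0753  0.19  ]
[256.3, 194.8] 0.72 [0.4988 0.0712 0.19  ]
[116.1, 78.0] 0.71 [ 0.4084 -0.0329  0.19  ]
[255.2, 165.4] 0.67 [0.4739 0.0703 0.19  ]
[  29   39   60   65 1605] [51.4417 68.9819]
[230 174  51  45 517] [251.913  197.5493]
```

View pics/w3.png

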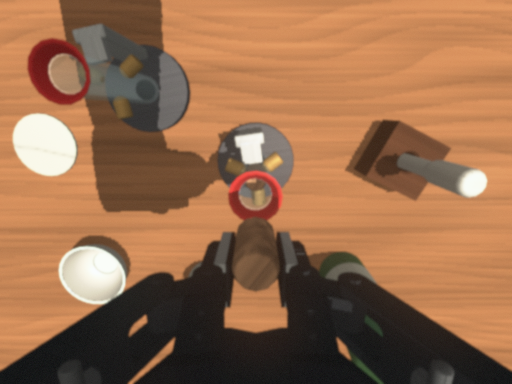

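The red funnel ring spans columns 230–280 and rows about 172–220, centred near (0.499, 0.071). The stopper hangs upright in the fingers. I'll correct the position, go down to just above the mouth and look again.

>>> jog_arm(
  increments=[
    [[0.03,0.007,0.09,0,0,0,255],[0,0,0.09,0,0,0,255],[0,0,0,0,0,0,255],[0,0,0,0,0,0,255]],
  ],
)

```text
clock: 8.05
tcp_pos: [0.4989, 0.0704, 0.2251]
orientation: [-0.0, 0.001, 1.0, -0.0]
wrist_force: [-0.8, 0.1, -0.4]
finger_gap: 0.0229
grip_force: 29.6
```

```bash
python3 - <<'E'
from h import *
np.set_printoptions(precision=4,suppress=True)
s=env.get_state();print(s['clock'],s['tcp_pos'],s['finger_gap'])
c=cam('wrist');p=s['tcp_pos'];q=c['pixels'].copy()
t=np.linspace(0,2*np.pi,60)
def ring(ctr,r,z,col):
    pts=np.array([proj(c,[ctr[0]+r*np.cos(a),ctr[1]+r*np.sin(a),z]) for a in t]);cv2.polylines(q,[np.int32(pts*8)],True,col,1,shift=3)
ring(p,.0235,.19,(0,0,255));ring(p,.0195,.19,(0,255,255));ring(p,.010,p[2]-.02,(0,255,0))
cv2.imwrite('pics/w4.png',cv2.resize(q[120:320,130:380,::-1],None,fx=3,fy=3,interpolation=cv2.INTER_CUBIC))
for r in spotter.landmark_of('mouth','wrist')[:3]: print(r['uv'],r['conf'],atz(c,r['uv'],.19))
E
```

```text
8.05 [0.4989 0.0704 0.2251] 0.022864524956458545
[7.4, 77.2] 0.92 [ 0.4051 -0.0749  0.19  ]
[253.4, 226.1] 0.71 [0.5006 0.0705 0.19  ]
```

View pics/w4.png

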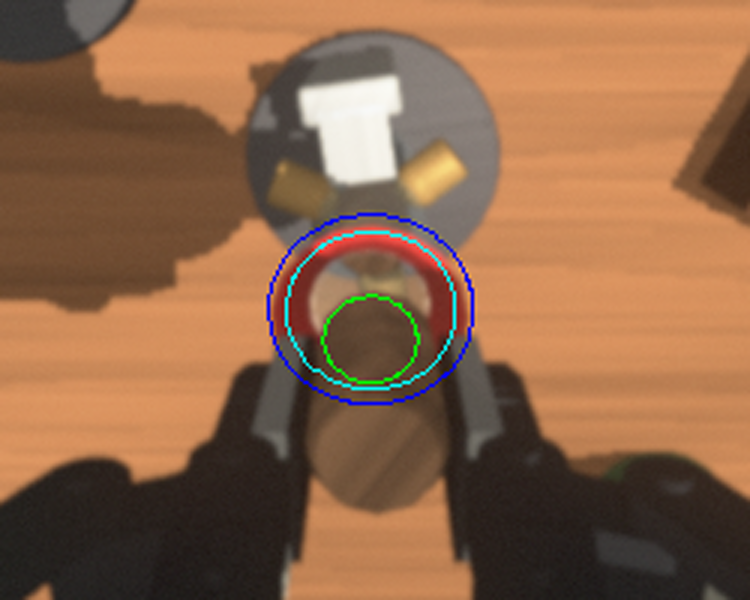

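The ring edges match in y, and in x the ring sits about 2 mm farther out. I'll correct that and lower gently.

>>> jog_arm(
  increments=[
    [[-0.008,0,0.03,0,0,0,255],[0,0,0.04,0,0,0,255],[0,0,0.02,0,0,0,255],[0,0,0,0,0,0,255],[0,0,0,0,0,0,255]],
  ],
)

```text
clock: 8.65
tcp_pos: [0.5007, 0.0714, 0.202]
orientation: [-0.0, -0.0, 1.0, 0.0]
wrist_force: [-0.2, 0.5, 0.1]
finger_gap: 0.0228
grip_force: 29.6
```

>>> jog_arm(
  increments=[
    [[0,0,0.016,0,0,0,255],[0,0,0.012,0,0,0,255],[0,0,0,0,0,0,255],[0,0,0,0,0,0,255]],
  ],
)

```text
clock: 9.05
tcp_pos: [0.5013, 0.0711, 0.1953]
orientation: [0.0, 0.0, 1.0, -0.0]
wrist_force: [1.6, -2.6, -0.8]
finger_gap: 0.0228
grip_force: 29.6
```

>>> jog_arm(
  increments=[
    [[0,-0.004,0,0,0,0,255],[0,0,0,0,0,0,255],[0,0,0,0,0,0,120],[0,0,0,0,0,0,120],[0,0,0,0,0,0,120],[0,0,0,0,0,0,120],[0,0,0,0,0,0,120],[0,0,-0.1,0,0,0,120],[0,0,-0.16,0,0,0,120],[0,0,-0.14,0,0,0,120],[0,0,0,0,0,0,120],[0,0,0,0,0,0,120]],
  ],
)

```text
clock: 10.25
tcp_pos: [0.5015, 0.0703, 0.296]
orientation: [0.001, -0.0, 1.0, 0.0]
wrist_force: [-0.0, 0.2, -0.3]
finger_gap: 0.0451
grip_force: 0.0
```

```bash
python3 - <<'E'
from h import *
np.set_printoptions(precision=4,suppress=True)
s=env.get_state();print(s['clock'],s['tcp_pos'],s['finger_gap'])
c=cam('wrist');d=cam('scene');q=np.vstack([cv2.resize(c['pixels'][100:300,130:480],(700,400)),np.zeros((200,700,3),np.uint8)])
e=cv2.resize(d['pixels'][140:260,180:360],(300,200));q[400:,:300]=e
cv2.imwrite('pics/w5.png',q[:,:,::-1])
for r in spotter.landmark_of('mouth','wrist')[:3]: print(r['uv'],r['conf'],atz(c,r['uv'],.19))
for z,k in ((.135,'rod_handle'),(.166,'rod_handle'),(0,'stand')):
  for r in spotter.landmark_of(k,'wrist')[:1]: print(k,r['uv'],r['conf'],atz(c,r['uv'],z))
E
```

```text
10.25 [0.5015 0.0703 0.296 ] 0.04510862880010852
[253.0, 189.9] 0.8 [0.4974 0.0697 0.19  ]
[77.9, 82.9] 0.7 [ 0.4048 -0.076   0.19  ]
rod_handle [431.7, 175.6] 0.8 [0.4963 0.2696 0.135 ]
rod_handle [431.7, 175.6] 0.8 [0.4892 0.2493 0.166 ]
stand [383.2, 155.9] 0.59 [0.4953 0.2749 0.    ]
```

View pics/w5.png

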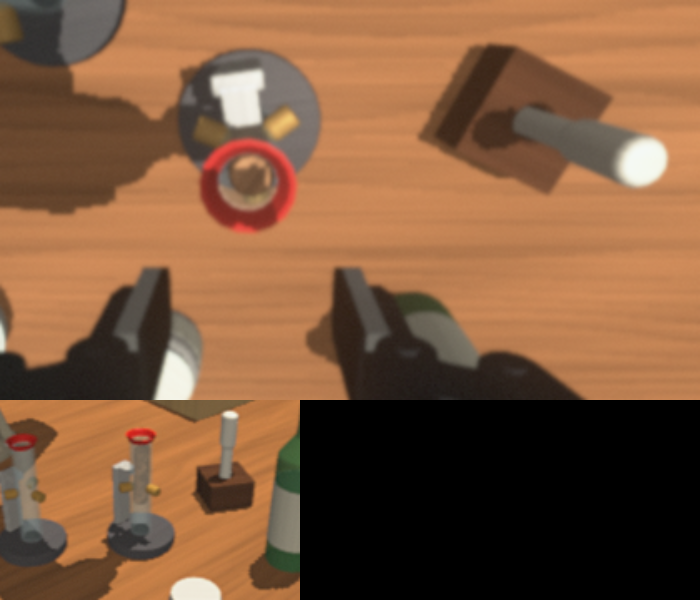

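The stopper has dropped into the tube: its top shows just inside the red ring, which is centred near full-image (254, 192). The rod stands upright in its stand near (0.496, 0.271). I'll go above it and measure.

>>> jog_arm(
  increments=[
    [[0,0.05,0,0,0,0,60],[0.005,0.15,0,0,0,0,60],[0.005,0.18,0,0,0,0,60],[0.005,0.18,0.05,0,0,0,60],[0.005,0.15,0.1,0,0,0,60],[0.002,0.094,0.1,0,0,0,60],[0,0,0.05,0,0,0,60],[0,0,0,0,0,0,60],[0,0,0,0,0,0,60]],
  ],
)

```text
clock: 11.45
tcp_pos: [0.4954, 0.2709, 0.2206]
orientation: [-0.0, 0.0, 1.0, -0.0]
wrist_force: [0.6, 0.2, -0.2]
finger_gap: 0.0649
grip_force: 0.0
```

```bash
python3 - <<'E'
from h import *
np.set_printoptions(precision=4,suppress=True)
s=env.get_state();print(s['clock'],s['tcp_pos'],s['finger_gap'])
c=cam('wrist');p=s['tcp_pos'];q=c['pixels'].copy()
for r in spotter.landmark_of('rod_handle','wrist')[:2]: print(r['uv'],r['conf'],atz(c,r['uv'],.135))
for r in spotter.landmark_of('stand','wrist')[:2]: print('stand',r['uv'],r['conf'],atz(c,r['uv'],0))
for r in spotter.landmark_of('mouth','wrist')[:2]: print('mouth',r['uv'],r['conf'],atz(c,r['uv'],.19))
t=np.linspace(0,2*np.pi,60)
def ring(ctr,r,z,col):
    pts=np.array([proj(c,[ctr[0]+r*np.cos(a),ctr[1]+r*np.sin(a),z]) for a in t]);cv2.polylines(q,[np.int32(pts*8)],True,col,1,shift=3)
ring([.496,.271],.014,.166,(0,0,255));ring([.496,.271],.013,.05,(255,255,0));ring([.501,.070],.0235,.19,(0,255,255))
cv2.imwrite('pics/w6.png',cv2.resize(q[80:320,30:350,::-1],None,fx=2.5,fy=2.5,interpolation=cv2.INTER_CUBIC))
E
```

```text
11.45 [0.4954 0.2709 0.2206] 0.06489192965986644
[255.7, 202.4] 0.82 [0.4966 0.2728 0.135 ]
stand [254.2, 170.8] 0.75 [0.4969 0.2711 0.    ]
stand [105.6, 173.7] 0.5 [0.5008 0.0725 0.    ]
```

View pics/w6.png

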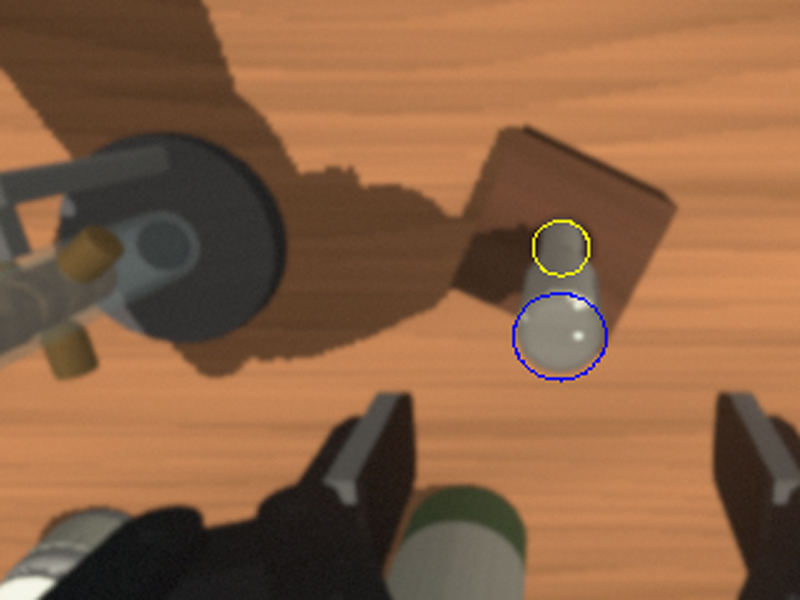

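The rings drawn at (0.496, 0.271) land on the handle top and the hole. I'll go down and grip the handle.

>>> jog_arm(
  increments=[
    [[-0.002,0,0.1,0,0,0,60],[0,0,0.12,0,0,0,60],[0,0,0.12,0,0,0,60],[0,0,0.078,0,0,0,60],[0,0,0,0,0,0,60],[0,0,0,0,0,0,255],[0,0,0,0,0,0,255],[0,0,0,0,0,0,255],[0,0,0,0,0,0,255],[0,0,0,0,0,0,255],[0,0,0,0,0,0,255],[0,0,0,0,0,0,255]],
  ],
  force=100,
)

```text
clock: 12.85
tcp_pos: [0.4974, 0.2713, 0.118]
orientation: [0.002, 0.0, 1.0, 0.0]
wrist_force: [-0.8, -1.5, 6.5]
finger_gap: 0.0264
grip_force: 98.0
```

>>> jog_arm(
  increments=[
    [[0,0,-0.06,0,0,0,255],[0,0,-0.13,0,0,0,255],[0,0,-0.13,0,0,0,255],[0,0,-0.13,0,0,0,255],[0,0,-0.13,0,0,0,255],[0,0,-0.13,0,0,0,255],[0,0,-0.13,0,0,0,255],[0,0,0,0,0,0,255],[0,-0.06,0,0,0,0,255],[-0.002,-0.12,0,0,0,0,255],[-0.002,-0.14,0,0,0,0,255],[-0.004,-0.14,0,0,0,0,255],[-0.004,-0.14,0,0,0,0,255],[-0.004,-0.12,0,0,0,0,255],[0,-0.084,0,0,0,0,255],[0,0,0,0,0,0,255],[0,0,0,0,0,0,255],[0,0,0,0,0,0,255]],
  ],
)

```text
clock: 14.65
tcp_pos: [0.4995, 0.0707, 0.3252]
orientation: [-0.001, -0.0, 1.0, 0.0]
wrist_force: [-0.5, 0.0, -1.0]
finger_gap: 0.0258
grip_force: 98.5
```

```bash
python3 - <<'E'
from h import *
np.set_printoptions(precision=4,suppress=True)
s=env.get_state();print(s['clock'],s['tcp_pos'],s['wrist_force'])
c=cam('wrist');p=s['tcp_pos'];q=c['pixels'].copy()
for k in ('mouth','rod_foot'):
  for r in spotter.landmark_of(k,'wrist')[:2]: print(k,r['uv'],r['conf'],atz(c,r['uv'],.19 if k=='mouth' else p[2]-.108))
t=np.linspace(0,2*np.pi,60)
def ring(ctr,r,z,col):
    pts=np.array([proj(c,[ctr[0]+r*np.cos(a),ctr[1]+r*np.sin(a),z]) for a in t]);cv2.polylines(q,[np.int32(pts*8)],True,col,1,shift=3)
ring([.501,.070],.0235,.19,(0,255,255));ring(p,.010,p[2]-.108,(0,255,0))
cv2.imwrite('pics/w7.png',cv2.resize(q[80:330,130:380,::-1],(600,600),interpolation=cv2.INTER_CUBIC))
E
```

```text
14.65 [0.4995 0.0707 0.3252] [-0.4663  0.0435 -0.9846]
mouth [100.9, 87.3] 0.8 [ 0.4037 -0.0723  0.19  ]
mouth [250.5, 184.5] 0.79 [0.4975 0.0673 0.19  ]
rod_foot [252.0, 193.8] 0.75 [0.4995 0.0691 0.2172]
```

View pics/w7.png

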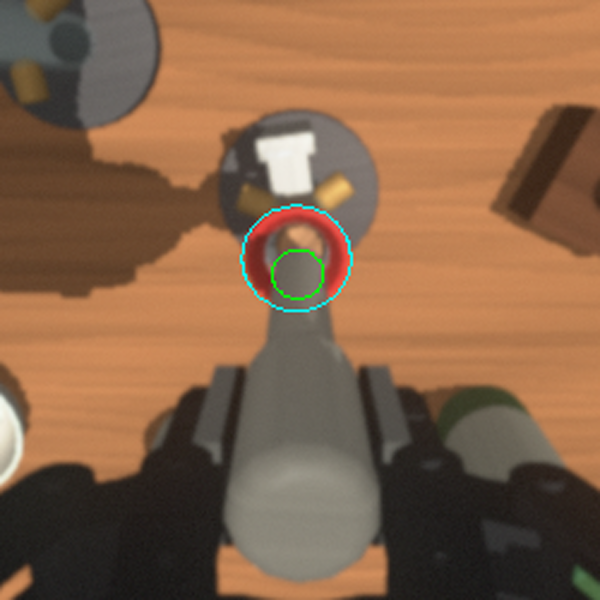

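The ring matches (0.501, 0.070), and the foot is within 1.5 mm of it. I'll lower into the mouth.

>>> jog_arm(
  increments=[
    [[-0.005,-0.002,0.03,0,0,0,255],[0,0,0.05,0,0,0,255],[0,0,0.04,0,0,0,255],[0,0,0.02,0,0,0,255],[0,0,0,0,0,0,255],[0,0,0,0,0,0,255]],
  ],
)

```text
clock: 15.4
tcp_pos: [0.5012, 0.0699, 0.2909]
orientation: [0.0, -0.0, 1.0, 0.0]
wrist_force: [-0.0, -0.9, -0.8]
finger_gap: 0.0263
grip_force: 98.5
```

>>> jog_arm(
  increments=[
    [[0,0,0.012,0,0,0,255],[0,0,0.012,0,0,0,255],[0,0,0.012,0,0,0,255],[0,0,0,0,0,0,255]],
  ],
)

```text
clock: 15.8
tcp_pos: [0.501, 0.0698, 0.2813]
orientation: [-0.0, -0.0, 1.0, 0.0]
wrist_force: [0.5, -0.3, -1.5]
finger_gap: 0.0261
grip_force: 98.5
```

>>> jog_arm(
  increments=[
    [[0,0,0.012,0,0,0,255],[0,0,0.012,0,0,0,255],[0,0,0.012,0,0,0,255],[0,0,0.012,0,0,0,255],[0,0,0,0,0,0,255]],
  ],
)

```text
clock: 16.3
tcp_pos: [0.5014, 0.0698, 0.2698]
orientation: [0.0, -0.0, 1.0, 0.0]
wrist_force: [0.4, 0.1, 0.8]
finger_gap: 0.026
grip_force: 99.0
```

>>> jog_arm(
  increments=[
    [[0,0,0.012,0,0,0,255],[0,0,0.012,0,0,0,255],[0,0,0.012,0,0,0,255],[0,0,0.012,0,0,0,255],[0,0,0,0,0,0,255]],
  ],
)

```text
clock: 16.8
tcp_pos: [0.5008, 0.0699, 0.257]
orientation: [-0.001, -0.0, 1.0, 0.0]
wrist_force: [0.2, 0.7, -1.4]
finger_gap: 0.026
grip_force: 98.8
```

>>> jog_arm(
  increments=[
    [[0,0,0.008,0,0,0,255],[0,0,0.008,0,0,0,255],[0,0,0.008,0,0,0,255]],
  ],
)

```text
clock: 17.1
tcp_pos: [0.5013, 0.0699, 0.252]
orientation: [0.0, -0.0, 1.0, 0.0]
wrist_force: [0.1, -0.1, 4.4]
finger_gap: 0.0261
grip_force: 99.2
```

>>> jog_arm(
  increments=[
    [[0,0,0.006,0,0,0,255],[0,0,0.006,0,0,0,255]],
  ],
)

```text
clock: 17.3
tcp_pos: [0.5012, 0.0699, 0.2487]
orientation: [0.0, -0.0, 1.0, 0.0]
wrist_force: [-0.8, 0.7, 4.5]
finger_gap: 0.0256
grip_force: 99.2
```

>>> jog_arm(
  increments=[
    [[0,0,0.005,0,0,0,255],[0,0,0.005,0,0,0,255]],
  ],
)

```text
clock: 17.5
tcp_pos: [0.5012, 0.0698, 0.2462]
orientation: [-0.0, -0.0, 1.0, 0.0]
wrist_force: [-0.8, 1.1, 3.9]
finger_gap: 0.0262
grip_force: 99.2
```

>>> jog_arm(
  increments=[
    [[0,0,0.005,0,0,0,255],[0,0,0,0,0,0,255]],
  ],
)

```text
clock: 17.7
tcp_pos: [0.501, 0.0698, 0.2446]
orientation: [-0.0, -0.0, 1.0, 0.0]
wrist_force: [0.1, 0.8, 1.2]
finger_gap: 0.0258
grip_force: 99.0
```

>>> jog_arm(
  increments=[
    [[0,0,0.004,0,0,0,255]],
  ],
)

```text
clock: 17.8
tcp_pos: [0.5012, 0.0698, 0.244]
orientation: [-0.0, -0.0, 1.0, 0.0]
wrist_force: [0.0, 0.5, 3.3]
finger_gap: 0.026
grip_force: 99.1
```

>>> jog_arm(
  increments=[
    [[0,0,0.004,0,0,0,255]],
  ],
)

```text
clock: 17.9
tcp_pos: [0.5013, 0.0698, 0.2431]
orientation: [0.0, -0.0, 1.0, 0.0]
wrist_force: [-1.1, 0.0, 3.8]
finger_gap: 0.0255
grip_force: 99.1
```

>>> jog_arm(
  increments=[
    [[0,0,0.004,0,0,0,255],[0,0,0.004,0,0,0,255]],
  ],
)

```text
clock: 18.1
tcp_pos: [0.5012, 0.0698, 0.2411]
orientation: [0.0, -0.0, 1.0, 0.0]
wrist_force: [-0.8, 0.0, 4.2]
finger_gap: 0.0267
grip_force: 99.1
```

>>> jog_arm(
  increments=[
    [[0,0,0.004,0,0,0,255]],
  ],
)

```text
clock: 18.2
tcp_pos: [0.5012, 0.0698, 0.24]
orientation: [0.0, -0.0, 1.0, 0.0]
wrist_force: [-0.5, 1.2, 3.3]
finger_gap: 0.026
grip_force: 99.1
```

>>> jog_arm(
  increments=[
    [[0,0,0.004,0,0,0,255]],
  ],
)

```text
clock: 18.3
tcp_pos: [0.5012, 0.0698, 0.239]
orientation: [0.0, -0.0, 1.0, 0.0]
wrist_force: [0.2, 0.2, 4.6]
finger_gap: 0.0257
grip_force: 99.1
```

>>> jog_arm(
  increments=[
    [[0,0,0.004,0,0,0,255],[0,0,0.004,0,0,0,255]],
  ],
)

```text
clock: 18.5
tcp_pos: [0.5012, 0.0698, 0.237]
orientation: [0.0, -0.0, 1.0, 0.0]
wrist_force: [-1.1, 0.3, 3.8]
finger_gap: 0.0263
grip_force: 99.1
```

>>> jog_arm(
  increments=[
    [[0,0,0.004,0,0,0,255]],
  ],
)

```text
clock: 18.6
tcp_pos: [0.5012, 0.0698, 0.236]
orientation: [0.0, -0.0, 1.0, 0.0]
wrist_force: [-0.9, 0.2, 4.2]
finger_gap: 0.026
grip_force: 99.1
```

>>> jog_arm(
  increments=[
    [[0,0,0.004,0,0,0,255]],
  ],
)

```text
clock: 18.7
tcp_pos: [0.5012, 0.0698, 0.235]
orientation: [0.0, -0.0, 1.0, 0.0]
wrist_force: [-0.8, 0.5, 4.3]
finger_gap: 0.0257
grip_force: 99.1
```

>>> jog_arm(
  increments=[
    [[0,0,0.004,0,0,0,255],[0,0,0.004,0,0,0,255]],
  ],
)

```text
clock: 18.9
tcp_pos: [0.5012, 0.0698, 0.233]
orientation: [0.0, -0.0, 1.0, 0.0]
wrist_force: [-1.3, -0.1, 4.1]
finger_gap: 0.0259
grip_force: 99.1
```

>>> jog_arm(
  increments=[
    [[0,0,0.004,0,0,0,255]],
  ],
)

```text
clock: 19.0
tcp_pos: [0.5012, 0.0698, 0.232]
orientation: [0.0, -0.0, 1.0, 0.0]
wrist_force: [-0.5, -0.3, 3.9]
finger_gap: 0.0256
grip_force: 99.1
```

>>> jog_arm(
  increments=[
    [[0,0,0.004,0,0,0,255]],
  ],
)

```text
clock: 19.1
tcp_pos: [0.5012, 0.0698, 0.231]
orientation: [0.0, -0.0, 1.0, 0.0]
wrist_force: [0.2, 0.9, 3.7]
finger_gap: 0.0261
grip_force: 99.1
```

>>> jog_arm(
  increments=[
    [[0,0,0.004,0,0,0,255]],
  ],
)

```text
clock: 19.2
tcp_pos: [0.5012, 0.0698, 0.23]
orientation: [0.0, -0.0, 1.0, 0.0]
wrist_force: [-0.4, -0.1, 4.1]
finger_gap: 0.026
grip_force: 99.1
```

>>> jog_arm(
  increments=[
    [[0,0,0.004,0,0,0,255]],
  ],
)

```text
clock: 19.3
tcp_pos: [0.5012, 0.0698, 0.229]
orientation: [0.0, -0.0, 1.0, 0.0]
wrist_force: [-0.9, -0.1, 4.5]
finger_gap: 0.0264
grip_force: 99.1
```

>>> jog_arm(
  increments=[
    [[0,0,0.003,0,0,0,255]],
  ],
)

```text
clock: 19.4
tcp_pos: [0.5013, 0.0698, 0.2284]
orientation: [0.0, -0.0, 1.0, 0.0]
wrist_force: [-0.4, 0.5, 6.6]
finger_gap: 0.0256
grip_force: 99.2
```

>>> jog_arm(
  increments=[
    [[0,0,0.003,0,0,0,255]],
  ],
)

```text
clock: 19.5
tcp_pos: [0.5015, 0.0698, 0.2281]
orientation: [0.001, -0.0, 1.0, -0.0]
wrist_force: [-1.9, 1.0, 10.4]
finger_gap: 0.0263
grip_force: 99.4
```

>>> jog_arm(
  increments=[
    [[0,0,0.002,0,0,0,255]],
  ],
)

```text
clock: 19.6
tcp_pos: [0.5016, 0.0698, 0.2279]
orientation: [0.001, -0.0, 1.0, -0.0]
wrist_force: [-1.4, 0.1, 10.5]
finger_gap: 0.0263
grip_force: 99.5
```

>>> jog_arm(
  increments=[
    [[0,0,0.004,0,0,0,255],[0,0,0,0,0,0,255]],
  ],
)

```text
clock: 19.8
tcp_pos: [0.5018, 0.0698, 0.2274]
orientation: [0.001, -0.0, 1.0, -0.0]
wrist_force: [-0.4, 0.2, 12.2]
finger_gap: 0.0258
grip_force: 100.0
```

>>> jog_arm(
  increments=[
    [[0,0,0.004,0,0,0,255],[0,0,0,0,0,0,255]],
  ],
)

```text
clock: 20.0
tcp_pos: [0.5021, 0.0698, 0.2271]
orientation: [0.002, -0.0, 1.0, -0.0]
wrist_force: [-2.4, 0.7, 14.7]
finger_gap: 0.026
grip_force: 100.3
```

>>> jog_arm(
  increments=[
    [[0,0,0.005,0,0,0,255],[0,0,0.005,0,0,0,255],[0,0,0,0,0,0,255]],
  ],
)

```text
clock: 20.3
tcp_pos: [0.5028, 0.0698, 0.2261]
orientation: [0.003, -0.0, 1.0, -0.0]
wrist_force: [-3.1, 0.7, 22.9]
finger_gap: 0.026
grip_force: 101.2
```

>>> jog_arm(
  increments=[
    [[0,0,0.004,0,0,0,255],[0,0,0,0,0,0,255]],
  ],
)

```text
clock: 20.5
tcp_pos: [0.5031, 0.0698, 0.226]
orientation: [0.004, -0.0, 1.0, -0.0]
wrist_force: [-4.0, -0.1, 26.3]
finger_gap: 0.0262
grip_force: 101.7
```

>>> jog_arm(
  increments=[
    [[0,0,0,0,0,0,255],[0,0,0,0,0,0,255],[0,0,0,0,0,0,255],[0,0,0,0,0,0,255],[0,0,0,0,0,0,255],[0,0,0,0,0,0,255],[0,0,0,0,0,0,255]],
  ],
)

```text
clock: 21.2
tcp_pos: [0.503, 0.0698, 0.226]
orientation: [0.004, -0.0, 1.0, -0.0]
wrist_force: [-4.2, 0.9, 26.9]
finger_gap: 0.0265
grip_force: 101.7
```

>>> jog_arm(
  increments=[
    [[0,0,-0.02,0,0,0,255],[0,0,-0.02,0,0,0,255],[0,0,-0.04,0,0,0,255],[0,0,-0.06,0,0,0,255],[0,0,-0.08,0,0,0,255],[0,0,-0.08,0,0,0,255],[0,0,-0.08,0,0,0,255],[0,0,-0.04,0,0,0,255],[0,0,0,0,0,0,255],[0,0,0,0,0,0,255]],
  ],
)

```text
clock: 22.2
tcp_pos: [0.5011, 0.0698, 0.3257]
orientation: [-0.001, -0.0, 1.0, 0.0]
wrist_force: [-0.3, -0.3, -1.7]
finger_gap: 0.0264
grip_force: 98.5
```

```bash
python3 - <<'E'
from h import *
np.set_printoptions(precision=4,suppress=True)
s=env.get_state();print(s['clock'],s['tcp_pos'],s['wrist_force'])
c=cam('wrist');p=s['tcp_pos']
for r in spotter.landmark_of('rod_foot','wrist')[:2]: print(r['uv'],r['conf'],atz(c,r['uv'],p[2]-.108))
d=cam('scene');q=np.hstack([cv2.resize(d['pixels'][120:250,210:340],(500,500),interpolation=cv2.INTER_CUBIC),cv2.resize(c['pixels'][80:330,130:380],(300,300)).repeat(1,0)[np.r_[0:300,[299]*200]]])
cv2.imwrite('pics/w8.png',q[:,:,::-1])
E
```

```text
22.2 [0.5011 0.0698 0.3257] [-0.3059 -0.3348 -1.7383]
[251.3, 191.4] 0.58 [0.4987 0.0676 0.2177]
```

View pics/w8.png

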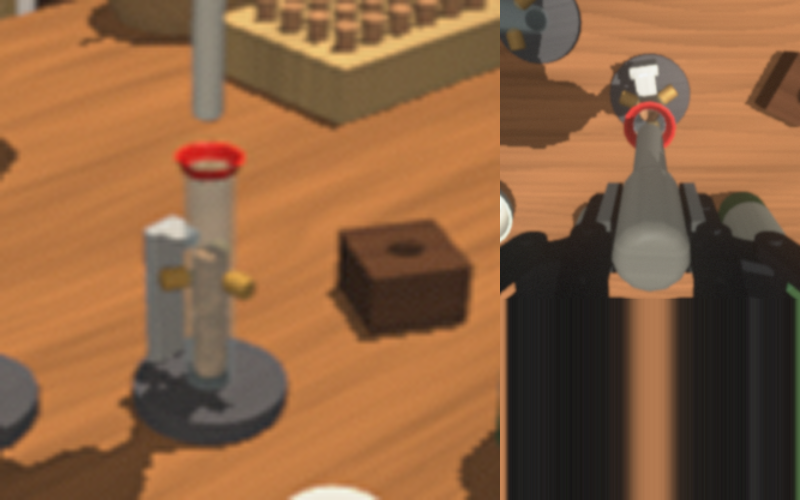

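The stoppers sit at the bottom of the tube, the rod is clear of the mouth, and the stand's hole is visible. I'll take the rod back to where I gripped it.

>>> jog_arm(
  increments=[
    [[0,0.05,0,0,0,0,255],[0.003,0.13,0,0,0,0,255],[0.003,0.16,0,0,0,0,255],[0.003,0.16,0,0,0,0,255],[0.003,0.15,0,0,0,0,255],[0.003,0.11,0,0,0,0,255],[0,0.046,0,0,0,0,255],[0,0,0,0,0,0,255],[0,0,0.1,0,0,0,255],[0,0,0.16,0,0,0,255],[0,0,0.16,0,0,0,255],[0,0,0.12,0,0,0,255],[0,0,0.06,0,0,0,255],[0,0,0,0,0,0,255],[0,0,0,0,0,0,255],[0,0,0,0,0,0,255]],
  ],
)

```text
clock: 23.95
tcp_pos: [0.4985, 0.2711, 0.1782]
orientation: [0.001, 0.0, 1.0, 0.0]
wrist_force: [0.7, -0.4, -1.0]
finger_gap: 0.026
grip_force: 98.6
```

```bash
python3 - <<'E'
from h import *
np.set_printoptions(precision=4,suppress=True)
s=env.get_state();print(s['clock'],s['tcp_pos'],s['wrist_force'])
c=cam('wrist');p=s['tcp_pos'];q=c['pixels'].copy()
for k,z in (('rod_foot',p[2]-.108),('stand',0),('rod_handle',p[2]+.018)):
  for r in spotter.landmark_of(k,'wrist')[:1]: print(k,r['uv'],r['conf'],atz(c,r['uv'],z))
t=np.linspace(0,2*np.pi,60)
def ring(ctr,r,z,col):
    pts=np.array([proj(c,[ctr[0]+r*np.cos(a),ctr[1]+r*np.sin(a),z]) for a in t]);cv2.polylines(q,[np.int32(pts*8)],True,col,1,shift=3)
ring(p,.010,p[2]-.108,(0,255,0));ring([.496,.271],.013,.05,(255,255,0))
cv2.imwrite('pics/w9.png',cv2.resize(q[80:280,156:356,::-1],(600,600),interpolation=cv2.INTER_CUBIC))
E
```

```text
23.95 [0.4985 0.2711 0.1782] [ 0.6698 -0.4327 -0.9915]
rod_foot [252.0, 189.4] 0.67 [0.4945 0.2696 0.0702]
stand [255.1, 175.9] 0.87 [0.4978 0.2726 0.    ]
rod_handle [253.6, 263.2] 0.81 [0.4977 0.2716 0.1962]
```

View pics/w9.png

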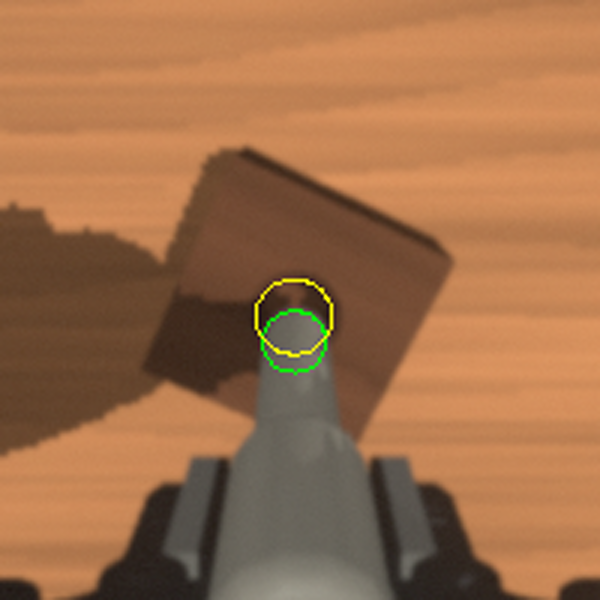

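The foot sits about 1.5 mm beyond the hole centre in x and is aligned in y. I'll correct that and lower it.

>>> jog_arm(
  increments=[
    [[0.005,0,0.03,0,0,0,255],[0,0,0.04,0,0,0,255],[0,0,0.04,0,0,0,255],[0,0,0,0,0,0,255]],
  ],
)

```text
clock: 24.55
tcp_pos: [0.4948, 0.2709, 0.1467]
orientation: [-0.002, -0.0, 1.0, -0.001]
wrist_force: [-0.5, -0.4, -0.9]
finger_gap: 0.026
grip_force: 98.5
```

>>> jog_arm(
  increments=[
    [[0,0,0.04,0,0,0,255],[0,0,0.04,0,0,0,255],[0,0,0.025,0,0,0,255],[0,0,0,0,0,0,255]],
  ],
)

```text
clock: 24.95
tcp_pos: [0.4953, 0.271, 0.1213]
orientation: [-0.001, -0.0, 1.0, -0.0]
wrist_force: [0.9, 0.0, -2.3]
finger_gap: 0.026
grip_force: 98.6
```

>>> jog_arm(
  increments=[
    [[0,0,0.006,0,0,0,255],[0,0,0.006,0,0,0,255],[0,0,0,0,0,0,255],[0,0,0,0,0,0,255]],
  ],
)

```text
clock: 25.35
tcp_pos: [0.4964, 0.2714, 0.1201]
orientation: [0.0, -0.0, 1.0, 0.0]
wrist_force: [0.2, -0.5, -1.2]
finger_gap: 0.0258
grip_force: 98.6
```

>>> jog_arm(
  increments=[
    [[0,0,0.005,0,0,0,255],[0,0,0.004,0,0,0,255],[0,0,0,0,0,0,255],[0,0,0,0,0,0,255]],
  ],
)

```text
clock: 25.75
tcp_pos: [0.4965, 0.2714, 0.118]
orientation: [0.0, -0.0, 1.0, 0.0]
wrist_force: [-0.7, -0.5, 2.6]
finger_gap: 0.0259
grip_force: 99.1
```

Light contact with the floor of the hole. I'll open the fingers, withdraw upward and check.

>>> jog_arm(
  increments=[
    [[0,0,0,0,0,0,200],[0,0,0,0,0,0,150],[0,0,0,0,0,0,60],[0,0,0,0,0,0,60],[0,0,0,0,0,0,60],[0,0,0,0,0,0,60],[0,0,-0.06,0,0,0,60],[0,0,-0.12,0,0,0,60],[0,0,-0.12,0,0,0,60],[0,0,-0.12,0,0,0,60],[0,0,0,0,0,0,60],[0,0,0,0,0,0,60],[0,0,0,0,0,0,60],[0,0,0,0,0,0,60]],
  ],
)

```text
clock: 27.15
tcp_pos: [0.4954, 0.271, 0.2211]
orientation: [-0.001, -0.0, 1.0, -0.0]
wrist_force: [-0.0, 0.5, 0.7]
finger_gap: 0.0651
grip_force: 0.0
```

```bash
python3 - <<'E'
from h import *
np.set_printoptions(precision=4,suppress=True)
s=env.get_state();print(s['clock'],s['tcp_pos'])
c=cam('wrist')
for k,z in (('rod_handle',.135),('stand',0)):
  for r in spotter.landmark_of(k,'wrist')[:1]: print(k,r['uv'],r['conf'],atz(c,r['uv'],z))
d=cam('scene')
for k,z in (('rod_handle',.135),('stand',0)):
  for r in spotter.landmark_of(k,'scene')[:1]: print(k,r['uv'],r['conf'],atz(d,r['uv'],z))
E
```

```text
27.15 [0.4954 0.271  0.2211]
rod_handle [250.5, 199.7] 0.92 [0.494  0.2683 0.135 ]
stand [255.9, 169.9] 0.61 [0.4952 0.2733 0.    ]
rod_handle [317.9, 154.9] 0.78 [0.4859 0.2837 0.135 ]
stand [315.3, 198.3] 0.68 [0.5006 0.2709 0.    ]
```

```bash
python3 -c "
from workcell import ticket
print(ticket.hand_in())"
```

```text
the job is handed in; nothing more can be done
None
```

The job is handed in: both stoppers are pressed onto the stop (about 27 N on the rod, held over half a second, rather than the 20 N asked), and the rod is let go upright in its stand, though the hand-in returned no verdict.

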